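Lock the bayonet cap on the key cutter's chip canister

TASK

Close the key cutter's chip canister: pick up the cap with the straight bar handle (not the plain lid with the round knob, which stays where it is), put it on the canister's mouth with its two lugs over the two slots, press it down against the spring pad and twist it a quarter turn, either way, so that it stays locked on the canister when you let go.

Things in the scene. Friction and masses are not known exactly. Their poses are not given: they have to be found in the camera images.
- cap_grip (a point): Bayonet cap, loose: bare-metal disc 116 mm across, 6 thick; black bar handle 80 long, 16 wide, 44 tall: grip its upper half. Below: hub 42 in diameter, 21 long, two lugs at its foot (86 tip to tip, 16 wide, 8 thick) parallel to the bar. Stands on its hub. Point: mid-bar, 28 mm above the disc's underside, 22 below the bar's top. x along bar and lugs, z up. 0.2 kg.
- pot_mouth (a point): Chip canister, fixed: grey round pot, 124 mm across, 90 tall, hose stub low on its +x side, metal top plate 8 mm thick. Point: centre of its mouth, at the rim. x: along the two slots; z up. Mouth: hole 60 mm across with two opposite slots 38 wide, reaching 56 from the centre. Cap pressed to the rim: lugs 5 mm clear below the plate, free to turn either way, no stop.
- pad (a joint): Black spring pad in the canister: travel in m, 0 = up (11 mm below the rim). Pushes up 3.5 N, 6.5 N at 0.010. An unpressed cap rests on it with its disc 10 mm above the rim, lugs still in the slots, unable to turn. Locked and released, the pad holds the lugs up against the plate: disc 5 mm above the rim, cap_grip 33 mm above pot_mouth.
- lid_center (a point): Plain lid, loose, a bystander to leave alone: flat bare-metal disc 116 mm across and 10 mm thick with a round black knob 36 mm across, 38 mm tall in all, no lugs. Point: its centre, half-way up.
Not all that is in view belongs to the job. What is shaped like the part that bears cap_grip but orange or red is not meant.

How it is judged (in metres and radians):
On the way:
1. The cap is pressed down on the canister, its lugs through the two slots (z of cap_grip in the frame of pot_mouth below 0.036 m and horizontal distance between cap_grip and pot_mouth below 0.015 m and angle between the x axis of cap_grip and the x axis of pot_mouth, either way round below 0.6 rad).
At the end, for the whole second after the job is handed in: The cap is locked on the canister: centred on the mouth within 15 mm, level within about 8 degrees, held down with the disc no more than 8 mm above the rim (cap_grip less than 36 mm above the mouth), its bar turned at least 60 degrees away from the line of the slots (90 is ideal) (z of cap_grip in the frame of pot_mouth between 0.022 and 0.036 m and horizontal distance between cap_grip and pot_mouth below 0.015 m and angle between the x axis of cap_grip and the x axis of pot_mouth, either way round above 1.05 rad and angle between cap_grip's own z axis and vertical below 0.15 rad); the robot touches nothing.
It fails at once if the plain lid is moved by more than 30 mm (distance of lid_center from where it was at the start of the episode above 0.03 m).
It also fails if it takes over 42 s, if anything falls off the work surface, if the arm or the gripper's body presses on something with over 40 N, if the wrist force passes 120 N, or if a joint passes its speed limit or range.

ROBOT

A 6-joint arm with a two-finger parallel gripper is mounted at the origin on the work surface. World frame = base frame: x ahead of the robot, y to its left, z up, the work surface at z = 0. Lengths are in mm, angles in rad, forces in N, time in s.
With the tool pointing down it reaches from about 275 to 750 mm from the base axis. Payload 10.2 kg.
Tool frame: the origin (TCP) lies between the finger pads; the fingertips stand 17 mm ahead of it and the grasp point (between the pads) lies 2 mm behind it (tips_ahead is the distance from the TCP to the fingertips, in mm); z points along the fingers, y is the line along which they close (so a half turn about z gives the same grasp; the last joint's range is limited). The gripper opens to 85 mm and grips with 20 to 120 N. Pads are 22 mm wide; open, the fingers measure 114 mm over their backs; the gripper's body (76 mm by 85 mm) begins 54 mm behind the grasp point. The pads swing forward as they close: fully open they stand 13 mm farther back than shut.
Start: joints at [-0.223, 0.313, 1.498, -0, 1.331, -0.223], TCP at [525.006, -0.014, 248.294] pointing down, gripper open.
Joint ranges: [-2.94, 2.94], [-0.97, 2.17], [0.19, 2.56], [-1.23, 4.37], [0.02, 3.11], [-2.88, 2.88]. Speed limits (rad/s): [2.39, 2.39, 3.01, 3.14, 3.14, 3.14].

INTERFACE

Orientations are given as a unit quaternion [w, x, y, z].
In Python, from rig import sense, capture, finish_job, boxes_of, tips_ahead gives the robot as it stands.
- The arm moves only by the tool drive_tool, never from a script. Its argument "commands" is text: rows parted by semicolons, each of 7 numbers parted by spaces: the shift along the world's x, y, z in units of 0.1 m (1.0 is 0.1 m), then the turn, a rotation vector about the world's x, y, z in units of pi/4 rad (1.0 is pi/4 rad), then the opening in per cent of the stroke, from 0 (shut) to 100 (fully open). A call has 1 to 20 rows; each row shifts and turns the commanded pose from where the row before left it; what a row does not reach is not made up. A row lasts 1/12 s, in which the tool goes at most 41.7 mm and 7.16 degrees, less where a joint would pass 70% of its speed; a pose out of reach is approached as far as the arm can. A call with a number of a shift or a turn outside -1 to 1 is refused whole. A call with a gripper value outside its range is refused whole. The fingers move at their own pace and stop on an object; "force" is the grip in N (left out, the last holds). Time passes only in rows, so rows that do not move let the fingers close. It gives the time, the measured TCP pose, the force, the opening and the grip force at its end, in the units of the state.
- sense(): the state, without advancing time (a new reading comes with each control period).
- capture(name): name is "scene" or "side" or "wrist"; returns a dict with "pixels" (420x560x3 uint8, blue, green, red), "fov_y" (degrees; the focal length in pixels is half the picture's height over the tangent of half this angle, whatever the lens; pixels are square), "cx", "cy" (the principal point, pixels), "position" and "attitude" of the camera in the world; the wrist camera has in their place "tool_from_camera" (4x4, takes a point from camera to tool coordinates, whose origin is the TCP and whose axes are the flange's). Camera axes: x right, y down, z forward; pixel columns grow to the right and rows downward; lengths in mm; the calibration is good to about 2 mm. A picture is of the moment at which its call begins: read the wrist's pose just before it. There is no depth.
- finish_job(): hands the job in; it is judged then, once.
Trained networks look in a picture, given as the dict that the camera call returned (one of the last four; its "shot" number tells which), for a name from the list of things; names that differ only in an ending like _2 or _b are one class to them, and where a whole thing is asked for, a point or a joint stands for the part that bears it (a point fixed in the world has none). Each returns a list of dicts, best first, with "confidence" (0 to 1); they miss things now and then, are a little off and sometimes report something else, mostly with a low value. They report only what shows in the picture. A call takes as long as a camera call. They do not tell look-alikes from the thing itself.
- boxes_of(picture, name): "position" ([column, row] in pixels, amid what is visible of it).
The state is a dict: "time_s": time; "joints": joint angles; "dq": joint speeds; "tau": joint torques, N m; "eef_pos": TCP position; "ee_rot": TCP orientation; "force": force on the tool from outside, world axes, zero at the start; "wrist_torque": the same for the moment, N m; "grip_width": opening from 0.0 (shut) to 1.0 (fully open); "grip_force": force on a finger pad.
Only numpy, scipy, OpenCV 4.12 (cv2) and the standard library are available. Lean on these libraries where they do the work, as an engineer would, in place of code of your own. Each camera call takes 0.05 s, during which the arm holds its last target. There are 200 camera calls.

## Working session

There is one attempt and no reset: what is moved stays moved. The work goes in short steps, Python scripts to look and compute and a tool call to move; the robot and the scene stay as the last step left them, time stands still between calls to the robot, and variables do not carry over. Pictures are saved under pics/ and viewed, at most 10 in all, crops included, and the job is handed in when it is done.

Besides the shell and the picture viewer there is one more tool, called after ">>>" by a JSON object that holds its "method" and its "body", one argument or row to a line. drive_tool: Moves the arm, as the interface text tells. Shifts and turns lie within -1 to 1; 1 stands for 0.1 m of shift or pi/4 rad of turn. Its arguments: {"type":"object","properties":{"commands":{"type":"string"},"force":{"type":"number"}},"required":["commands"]}

```bash
mkdir -p pics; cat > h.py <<'E'
import numpy as np, cv2
from scipy.spatial.transform import Rotation as R
from rig import *
def rotq(q): q=np.array(q,float); return R.from_quat([q[1],q[2],q[3],q[0]]).as_matrix()
def cam(p,s=None):
    f=p["pixels"].shape[0]/2/np.tan(np.radians(p["fov_y"])/2)
    if "tool_from_camera" in p:
        T=np.array(p["tool_from_camera"]); Rt=rotq(s["ee_rot"])
        return f,Rt@T[:3,:3],np.array(s["eef_pos"])+Rt@T[:3,3]
    a=np.array(p["attitude"]); 
    return f,(a if a.shape==(3,3) else rotq(a)),np.array(p["position"])
def toplane(p,uv,z,s=None):
    f,Rm,o=cam(p,s); d=Rm@np.array([(uv[0]-p["cx"])/f,(uv[1]-p["cy"])/f,1])
    return o+d*(z-o[2])/d[2]
def toimg(p,X,s=None):
    f,Rm,o=cam(p,s); c=Rm.T@(np.array(X)-o); return np.array([p["cx"]+f*c[0]/c[2],p["cy"]+f*c[1]/c[2]])
E
python3 - <<'E'
from h import *
s=sense(); print(s["ee_rot"])
Z=dict(cap_grip=50,pot_mouth=90,lid_center=15)
ims=[]
for n in("scene","side","wrist"):
    p=capture(n); cv2.imwrite(f"pics/{n}0.png",p["pixels"])
    print(n,p["fov_y"],p.get("position"),p.get("attitude"))
    for k in Z:
        for b in boxes_of(p,k)[:4]: print(k,np.round(b["position"]),round(b["confidence"],2),np.round(toplane(p,b["position"],Z[k],s)))
    ims.append(p["pixels"])
cv2.imwrite("pics/a.png",cv2.resize(np.vstack([np.hstack(ims[:2]),np.hstack([ims[2],ims[2]*0])]),(800,600)))
E
```

```text
[-5.14777983e-04  7.07100052e-01  7.07113244e-01 -3.34315797e-04]
scene 52.81374308065906 [1162.67094099 -459.00735204  660.29588747] [-0.42626726  0.80408441  0.36319855 -0.19957779]
cap_grip [343. 209.] 0.87 [579. 237.  50.]
cap_grip [314. 179.] 0.78 [421. 291.  50.]
cap_grip [345. 160.] 0.56 [403. 439.  50.]
pot_mouth [251. 246.] 0.61 [582. -57.  90.]
lid_center [146. 315.] 0.77 [ 539. -293.   15.]
lid_center [346. 208.] 0.68 [548. 287.  15.]
side 47.343326457069566 [-241.69355821  954.25809059  786.07992794] [ 0.16673494 -0.31675264  0.81369395 -0.45800587]
cap_grip [254. 294.] 0.69 [356. 344.  50.]
cap_grip [203. 333.] 0.56 [347. 505.  50.]
pot_mouth [296. 212.] 0.94 [480.  46.  90.]
lid_center [349. 191.] 0.73 [ 516. -284.   15.]
wrist 60.3214923567302 None None
pot_mouth [283. 198.] 0.79 [530.  -1.  90.]
lid_center [281. 376.] 0.74 [ 529. -247.   15.]
```

View pics/a.png

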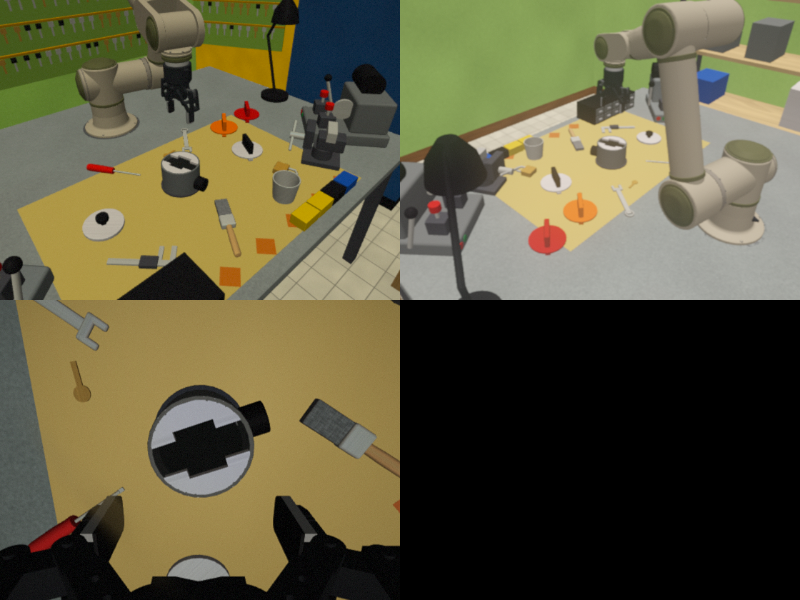

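The picture shows the canister at scene pixel (253,224), with its slots roughly along x. The plain lid with the knob is at (146,315).

There are three bar-handled candidates in the scene view:
- (343,209): white-metal disc with a black bar.
- (314,179): orange.
- (345,160): red.

Only (343,209) is bare metal, so that is the cap, at about (565,254). I'll move above it and confirm from close by.

>>> {"method": "drive_tool", "body": {
  "commands": "0.05 0.36 0 0 0 0 100;0.05 0.36 0 0 0 0 100;0.06 0.36 0 0 0 0 100;0.06 0.36 0 0 0 0 100;0.06 0.36 0 0 0 0 100;0.06 0.36 0 0 0 0 100;0.06 0.36 0 0 0 0 100;0 0 0 0 0 0 100;0 0 0 0 0 0 100"
}}

```text
time_s: 1.35
eef_pos: [564.7, 253.4, 247.7]
ee_rot: [-0.0, 0.706, 0.708, -0.0]
force: [-0.3, -0.1, -0.4]
grip_width: 1.0
grip_force: 0.0
```

```bash
python3 - <<'E'
from h import *
s=sense(); p=capture("wrist"); print(s["time_s"],s["eef_pos"],s["ee_rot"],p["cx"],p["cy"]); print(np.round(p["tool_from_camera"],3))
for b in boxes_of(p,"cap_grip"): print(b, toplane(p,b["position"],49,s))
cv2.imwrite("pics/w1.png",p["pixels"])
E
```

```text
1.35 [564.73458318 253.44729287 247.68112716] [-1.25227416e-04  7.06148987e-01  7.08063193e-01 -3.26751466e-04] 277.65184233540725 209.1891396659129
[[-0.00000e+00 -9.54000e-01 -2.99000e-01  7.76040e+01]
 [ 1.00000e+00 -0.00000e+00  1.00000e-03  4.08000e-01]
 [-1.00000e-03 -2.99000e-01  9.54000e-01 -1.25811e+02]
 [ 0.00000e+00  0.00000e+00  0.00000e+00  1.00000e+00]]
{'position': [273.8, 155.4], 'confidence': 0.97} [561.78024655 279.92655729  49.        ]
{'position': [74.2, 92.3], 'confidence': 0.6} [391.319669   333.45756274  49.        ]
```

View pics/w1.png

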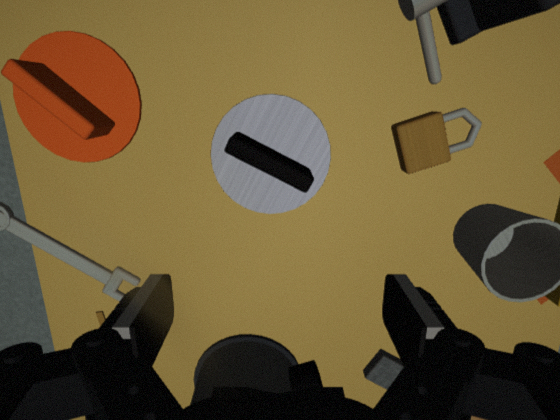

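The crop confirms it: a bare-metal disc at (271,154) with a black straight bar from (230,142) to (310,183). The orange look-alike is at (77,97). Next I'll measure the cap and slot angles.

```bash
cat >> h.py <<'E'
def blob(mask,seed):
    n,l,st,c=cv2.connectedComponentsWithStats(mask.astype(np.uint8)); 
    k=l[int(seed[1]),int(seed[0])]
    if k==0: ys,xs=np.nonzero(l); i=np.argmin((xs-seed[0])**2+(ys-seed[1])**2); k=l[ys[i],xs[i]]
    return (l==k)
def world(p,m,z,s):
    ys,xs=np.nonzero(m); return np.array([toplane(p,(u,v),z,s)[:2] for u,v in zip(xs,ys)])
def axis(P):
    c=P.mean(0); w,V=np.linalg.eigh(np.cov((P-c).T)); v=V[:,1]; return c,np.degrees(np.arctan(v[1]/v[0])),np.sqrt(w)
def rect(P): 
    (c,wh,a)=cv2.minAreaRect(P.astype(np.float32)); return np.round(c,1),np.round(wh,1),round(a,1)
E
python3 - <<'E'
from h import *
s=sense(); p=capture("wrist"); im=p["pixels"]; g=im.max(2); hsv=cv2.cvtColor(im,cv2.COLOR_BGR2HSV)
m=blob((hsv[...,1]<70)&(g>90),(271,110)); h=cv2.convexHull(np.argwhere(m)[:,::-1].astype(np.int32))
P=np.array([toplane(p,q[0],27,s)[:2] for q in h]); print("disc",cv2.minEnclosingCircle(P.astype(np.float32)),rect(P))
b=blob(g<60,(271,160)); P=world(p,b,71,s); print("bar",rect(P),axis(P))
s0=dict(eef_pos=[525.006,-.014,248.294],ee_rot=[-5.14777983e-04,7.07100052e-01,7.07113244e-01,-3.34315797e-04])
im=cv2.imread("pics/wrist0.png"); g=im.max(2); b=blob(g<60,(283,205)); P=world(p,b,90,s0); print("slots",len(P),rect(P),axis(P))
h=cv2.convexHull(np.argwhere(blob(g>110,(260,170))&(cv2.cvtColor(im,cv2.COLOR_BGR2HSV)[...,1]<70))[:,::-1].astype(np.int32))
P=np.array([toplane(p,q[0],90,s0)[:2] for q in h]); print("plate",cv2.minEnclosingCircle(P.astype(np.float32)),rect(P))
o=im.copy(); o[b]=(0,0,255); cv2.imwrite("pics/slots.png",o)
E
```

```text
disc ((558.3125, 275.5936279296875), 57.67300796508789) (array([558.6, 275.6]), array([114.4, 114.1]), 42.8)
bar (array([559.2, 278. ]), array([20.2, 78.6]), 62.7) (array([558.45199414, 278.38682591]), np.float64(-27.535440221033344), array([ 5.67392591, 22.06745099]))
slots 7109 (array([528. , -11.5]), array([113. ,  58.5]), 18.7) (array([528.59148293, -10.51940603]), np.float64(18.590328401518853), array([14.21927837, 29.16564196]))
plate ((521.6296997070312, 7.036891460418701), 53.137020111083984) (array([515.8,  24.2]), array([106.3,  37.6]), 18.7)
```

View pics/slots.png

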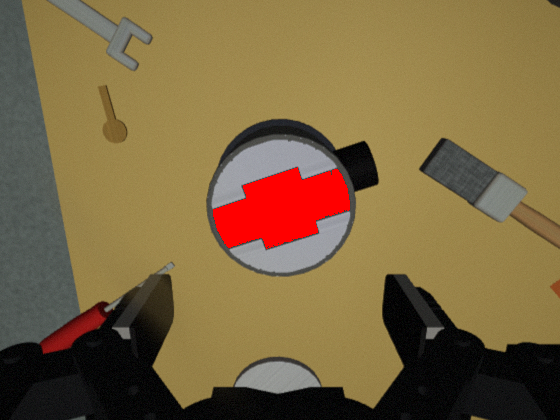

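>>> {"method": "drive_tool", "body": {
  "commands": "-0.007 0.0255 -0.1 0 0 0.154 100;-0.007 0.0255 -0.1 0 0 0.154 100;-0.007 0.0255 -0.1 0 0 0.154 100;-0.007 0.0255 -0.1 0 0 0.154 100;-0.007 0.0255 -0.1 0 0 0.154 100;-0.007 0.0255 -0.1 0 0 0.154 100;-0.007 0.0255 -0.1 0 0 0.154 100;-0.007 0.0255 -0.1 0 0 0.154 100;-0.007 0.0255 -0.1 0 0 0.154 100;0 0 0 0 0 0 100;0 0 0 0 0 0 100",
  "force": 60
}}

```text
time_s: 2.42
eef_pos: [558.8, 274.0, 158.5]
ee_rot: [-0.0, 0.241, 0.971, -0.0]
force: [-0.6, -0.9, -0.9]
grip_width: 1.0
grip_force: 0.0
```

```bash
python3 - <<'E'
from h import *
s=sense(); p=capture("wrist"); print(s["eef_pos"],rotq(s["ee_rot"])[:,1],s["joints"])
im=p["pixels"]; g=im.max(2); c=toimg(p,[558.5,276,71],s); print(c)
b=blob(g<60,c); P=world(p,b,71,s); print("bar",rect(P),axis(P))
for a in(-40,0,40):
  q=toimg(p,[558.5+a*.887,276-a*.462,71],s); cv2.circle(im,tuple(int(t) for t in q),3,(0,0,255),-1)
cv2.imwrite("pics/w2.png",im)
E
```

```text
[558.82212325 273.98213683 158.46841904] [ 4.67974362e-01  8.83741947e-01 -4.08625946e-04] [ 2.67926712e-01  6.01635755e-01  1.30098513e+00 -1.39911800e-04
  1.23942748e+00 -8.15826703e-01]
[278.27818914 221.95382835]
bar (array([554.9, 276.8]), array([15.2, 83.9]), 62.6) (array([553.19205181, 277.93999837]), np.float64(-27.353833827777237), array([ 4.40957063, 23.89158236]))
```

View pics/w2.png

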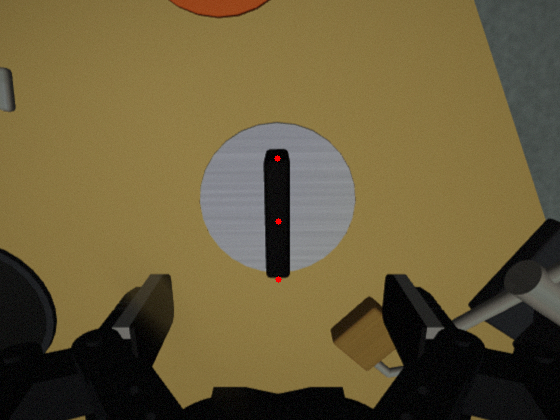

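The bar runs (277,150) to (277,277), midway between the fingers and aligned with them, so I'll descend and grip.

>>> {"method": "drive_tool", "body": {
  "commands": "-0.01 0.01 -0.2 0 0 0 100;-0.01 0.01 -0.2 0 0 0 100;0 0.01 -0.2 0 0 0 100;0 0 -0.2 0 0 0 100;0 0 -0.2 0 0 0 100;0 0 0 0 0 0 100;0 0 0 0 0 0 0;0 0 0 0 0 0 0;0 0 0 0 0 0 0;0 0 0 0 0 0 0;0 0 0 0 0 0 0;0 0 0 0 0 0 0;0 0 0 0 0 0 0;0 0 0 0 0 0 0",
  "force": 60
}}

```text
time_s: 3.63
eef_pos: [556.7, 278.0, 58.6]
ee_rot: [0.0, 0.239, 0.971, 0.0]
force: [-0.8, -0.6, 3.2]
grip_width: 0.172
grip_force: 60.9
```

>>> {"method": "drive_tool", "body": {
  "commands": "0 0 0.1 0 0 0 0;0 0 0.3 0 0 0 0;0 0 0.3 0 0 0 0;0 0 0.3 0 0 0 0;0 0 0.3 0 0 0 0;-0.03 -0.32 0 0 0 0.115 0;-0.03 -0.32 0 0 0 0.115 0;-0.03 -0.32 0 0 0 0.115 0;-0.03 -0.32 0 0 0 0.115 0;-0.03 -0.32 0 0 0 0.115 0;-0.03 -0.32 0 0 0 0.115 0;-0.03 -0.32 0 0 0 0.115 0;-0.03 -0.32 0 0 0 0.115 0;-0.04 -0.32 0 0 0 0.113 0;0 0 0 0 0 0 0;0 0 0 0 0 0 0;0 0 0 0 0 0 0"
}}

```text
time_s: 5.05
eef_pos: [528.7, -9.7, 188.6]
ee_rot: [0.0, -0.163, 0.987, 0.0]
force: [0.3, 0.4, -2.3]
grip_width: 0.174
grip_force: 60.4
```

```bash
python3 - <<'E'
from h import *
s=sense(); print(s["eef_pos"],rotq(s["ee_rot"])[:,1],s["joints"])
ims=[]
for n in("scene","side","wrist"):
    p=capture(n); im=p["pixels"].copy()
    if n=="wrist":
        print(toimg(p,[528.3,-10.8,90],s)); w=im
    else:
        c=toimg(p,[528.3,-10.8,130]); cc=im[int(c[1])-75:int(c[1])+75,int(c[0])-100:int(c[0])+100]; ims.append(cv2.resize(cc,(400,300)))
cv2.imwrite("pics/b.png",np.vstack([np.hstack(ims),np.hstack([cv2.resize(w,(400,300)),np.zeros((300,400,3),np.uint8)])]))
cv2.imwrite("pics/w3.png",w)
E
```

```text
[528.66845914  -9.7287042  188.58412404] [-3.22106945e-01  9.46703257e-01  2.41774459e-04] [-2.40310199e-01  3.74815914e-01  1.57368804e+00  3.43232139e-04
  1.19303833e+00 -2.13918731e+00]
[274.92573023 215.64918237]
```

View pics/b.png

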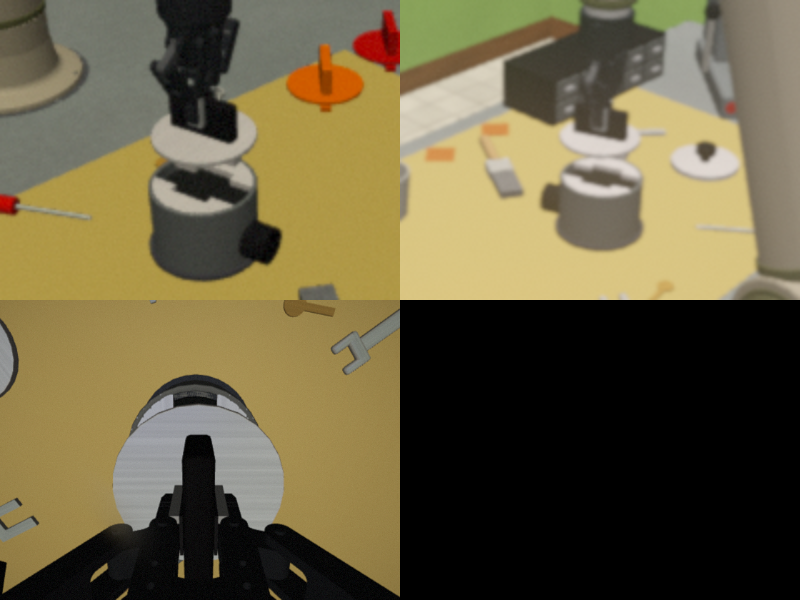

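The cap hangs level over the canister with its bar along the slots: wrist (197,490) in the crop, slots seen in line behind it. Now I'll lower it.

>>> {"method": "drive_tool", "body": {
  "commands": "0 -0.01 -0.2 0 0 0 0;0 0 -0.15 0 0 0 0;0 0 -0.1 0 0 0 0;0 0 -0.05 0 0 0 0;0 0 -0.03 0 0 0 0;0 0 0 0 0 0 0"
}}

```text
time_s: 5.7
eef_pos: [528.8, -10.7, 135.6]
ee_rot: [0.0, -0.164, 0.986, 0.0]
force: [-1.2, 1.4, 2.0]
grip_width: 0.177
grip_force: 60.9
```

>>> {"method": "drive_tool", "body": {
  "commands": "0 0 -0.02 0 0 0 0;0 0 -0.02 0 0 0 0;0 0 0 0 0 0 0;0 0 0 0 0 0 0"
}}

```text
time_s: 6.03
eef_pos: [529.1, -11.0, 131.8]
ee_rot: [0.001, -0.164, 0.987, -0.0]
force: [0.3, 2.1, 3.1]
grip_width: 0.176
grip_force: 61.1
```

The push of about 5.4 N matches the pad compressed roughly 6 mm. I'll press 3 mm more.

>>> {"method": "drive_tool", "body": {
  "commands": "0 0 -0.02 0 0 0 0;0 0 -0.01 0 0 0 0;0 0 0 0 0 0 0;0 0 0 0 0 0 0"
}}

```text
time_s: 6.37
eef_pos: [529.1, -11.1, 128.5]
ee_rot: [0.001, -0.164, 0.987, -0.0]
force: [1.5, 2.9, 4.4]
grip_width: 0.178
grip_force: 61.3
```

>>> {"method": "drive_tool", "body": {
  "commands": "0 0 0 0 0 -0.1 0;0 0 0 0 0 -0.1 0;0 0 0 0 0 -0.1 0;0 0 0 0 0 -0.1 0;0 0 0 0 0 -0.1 0;0 0 0 0 0 0 0"
}}

```text
time_s: 6.87
eef_pos: [528.7, -11.3, 128.4]
ee_rot: [-0.0, 0.033, 0.999, -0.0]
force: [-0.2, -0.2, 3.7]
grip_width: 0.174
grip_force: 61.2
```

>>> {"method": "drive_tool", "body": {
  "commands": "0 0 0 0 0 -0.125 0;0 0 0 0 0 -0.125 0;0 0 0 0 0 -0.125 0;0 0 0 0 0 -0.125 0;0 0 0 0 0 -0.125 0;0 0 0 0 0 -0.125 0;0 0 0 0 0 -0.125 0;0 0 0 0 0 -0.125 0;0 0 0 0 0 -0.125 0;0 0 0 0 0 -0.125 0;0 0 0 0 0 -0.125 0;0 0 0 0 0 -0.125 0;0 0 0 0 0 0 0;0 0 0 0 0 0 0"
}}

```text
time_s: 8.03
eef_pos: [528.8, -11.3, 128.4]
ee_rot: [0.0, 0.58, 0.815, -0.0]
force: [0.9, 0.1, 4.1]
grip_width: 0.176
grip_force: 61.2
```

>>> {"method": "drive_tool", "body": {
  "commands": "0 0 0.02 0 0 0 0;0 0 0.02 0 0 0 0;0 0 0.01 0 0 0 0;0 0 0 0 0 0 0;0 0 0 0 0 0 0"
}}

```text
time_s: 8.45
eef_pos: [528.7, -11.3, 132.4]
ee_rot: [-0.0, 0.581, 0.814, -0.0]
force: [4.4, -3.0, -7.2]
grip_width: 0.176
grip_force: 62.7
```

The cap is locked: the lift is met with a downward pull. I'll open the gripper, rise and look.

>>> {"method": "drive_tool", "body": {
  "commands": "0 0 -0.005 0 0 0 0;0 0 0 0 0 0 40;0 0 0 0 0 0 100;0 0 0 0 0 0 100;0 0 0 0 0 0 100;0 0 0 0 0 0 100;0 0 0 0 0 0 100;0 0 0 0 0 0 100;0 0 0.1 0 0 0 100;0 0 0.25 0 0 0 100;0 0 0.25 0 0 0 100;0 0 0.25 0 0 0 100;0 0 0.25 0 0 0 100;0 0 0 0 0 0 100;0 0 0 0 0 0 100"
}}

```text
time_s: 9.7
eef_pos: [529.0, -11.1, 244.4]
ee_rot: [0.001, 0.582, 0.813, 0.001]
force: [-0.4, 0.5, 0.2]
grip_width: 1.002
grip_force: 0.0
```

```bash
python3 - <<'E'
from h import *
s=sense(); print(s["time_s"],s["eef_pos"],s["force"])
ims=[]
for n in("scene","side","wrist"):
    p=capture(n); im=p["pixels"].copy()
    if n=="wrist":
        w=im; c=toimg(p,[528.5,-11,145],s); P=world(p,blob(im.max(2)<60,c),145,s); print("bar",rect(P),axis(P))
    else:
        c=toimg(p,[528.3,-10.8,100]); cc=im[int(c[1])-75:int(c[1])+75,int(c[0])-100:int(c[0])+100]; ims.append(cv2.resize(cc,(400,300)))
cv2.imwrite("pics/c.png",np.vstack([np.hstack(ims),np.hstack([cv2.resize(w,(400,300)),np.zeros((300,400,3),np.uint8)])]))
E
```

```text
9.7 [529.02429539 -11.12083637 244.36803576] [-0.41612819  0.48508491  0.19792909]
bar (array([530.1,  -9.7]), array([15.6, 84.5]), 19.1) (array([529.44457222,  -7.68897695]), np.float64(-71.10872646957682), array([ 4.41663298, 24.21344011]))
```

View pics/c.png

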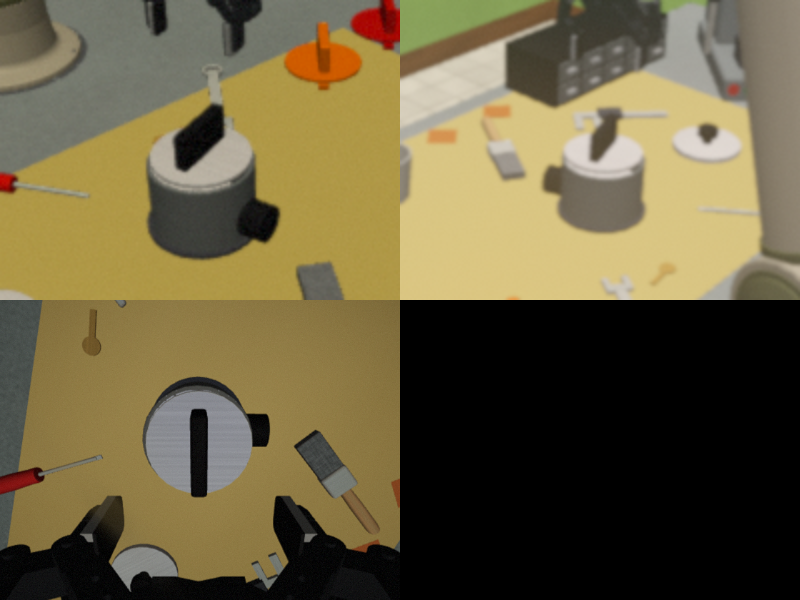

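The cap sits level and centred on the canister. Its bar is at −71°, which is 90° from the slots at 18.6°, and the gripper is clear.

```bash
python3 -c "from rig import finish_job; print(finish_job())"
```

```text
the job is handed in; nothing more can be done
None
```

The bar-handled cap is on the canister, pressed down and twisted 90° from the slots; it resisted a test lift, looked level and centred after release, and I handed the job in (no verdict was returned).

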